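# Nest the rinsing scoops in the bath niche

### The job

Nest the three rinsing scoops in the bath niche: set the medium orange scoop inside the large blue one, and the small green scoop inside the orange one, each standing upright on the floor of the one below. Fan the handles out towards the open front of the niche, beside the blue one's handle and well apart so that no handle lies over another, and leave the blue scoop where it stands.

Things in the scene. Friction and masses are not known exactly. Their poses are not given: they have to be found in the camera images.
- large_scoop: Blue plastic scoop, 300 g, loose, upright on the work surface (z = 0), handle towards the robot. Tapered open cup 55 mm high, outer radius 50 mm at base, 60 at rim; wall 3, floor 5 mm thick. Level bar handle, 14 wide, 12 tall, top level with the rim, out to 145 mm from the cup's axis. Origin: centre of the underside; z up, x along the handle, away from the cup.
- medium_scoop: Orange plastic scoop, 100 g, loose, upright on the surface. Tapered open cup 70 mm high, outer radius 36 mm at base, 44 at rim; wall 3, floor 5 mm thick. Level bar handle 14 wide, 12 tall, mid-height 64 mm above the underside, out to 130 mm from the axis; pinch it from above 95 mm from the axis. Nested, it clears the blue rim by 8 mm. Origin: centre of underside; z up, x along the handle, outward.
- small_scoop: Green plastic scoop, 70 g, loose, upright on the surface. Tapered open cup 85 mm high, outer radius 24 mm at base, 32 at rim; wall 3, floor 5 mm thick. Level bar handle 14 wide, 12 tall, mid-height 79 mm above the underside, out to 110 mm from the axis; pinch it from above 80 mm from the axis. Nested, it clears the orange rim by 8 mm. Origin: centre of underside; z up, x along the handle, outward.
- large_handle_tip (a point): Outer end of the blue scoop's handle: 145 mm from the cup's axis, 49 mm above the underside; axes as large_scoop's. The niche has a 140 mm back wall beyond the scoops (x over 0.85 m), cheeks at y = +-0.5 m, and is open above and at the front, towards the robot (-x). Bystanders up to 190 mm tall stand along the wall at x over 0.73 m; a flat pill box lies at y under -0.35 m.

How it is judged:
By the outcome, as a careful person would: the job done as asked, in the order asked, and still so for the second after the job is handed in, with the robot touching nothing.
It also fails if it takes over 51 s, if anything falls off the work surface, if the arm or the gripper's body presses on something with over 40 N, if the wrist force passes 120 N, or if a joint passes its speed limit or range.

### The arm

A 6-joint arm with a two-finger parallel gripper is mounted at the origin on the work surface. World frame = base frame: x ahead of the robot, y to its left, z up, the work surface at z = 0. Lengths are in m, angles in degrees, forces in N, time in s.
With the tool pointing down it reaches from about 0.35 to 0.775 m from the base axis. Payload 7.3 kg.
Tool frame: the origin (TCP) lies midway between the tips of the shut fingers; the grasp point (between the pads) lies 19 mm behind it; z points along the fingers, y is the direction in which the jaws open and shut (so a half turn about z gives the same grasp; the last joint's range is limited). The gripper opens to 92 mm and grips with 3 to 60 N. Pads are 19 mm wide; open, the fingers measure 130 mm over their backs; the gripper's body (75 mm by 190 mm) begins 47 mm behind the grasp point.
Start: joints at [-84.798, 19.595, 87.324, -0, 73.075, -8.365], TCP at [0.123, -0.51, 0.227] pointing down, gripper open.
Joint ranges: [-145.02, 145.02], [-44.19, 115.74], [2.07, 154.8], [-57.11, 237.11], [16.16, 152.29], [-177.93, 177.93]. Speed limits (degrees/s): [147.25, 147.25, 180, 180, 180, 180].

### API

Orientations are given as [roll, pitch, yaw] about the fixed x, y, z axes, in that order (R = Rz(yaw) Ry(pitch) Rx(roll)).
In Python, from workcell import arm, optics gives the robot as it stands. The module is installed in compiled form; this text tells all that it offers.
- The arm moves only by the tool arm_command, never from a script. Its argument "deltas" is a list of rows, each a list of 5 numbers: the shift along the world's x, y, z in cm, then the turn about the world's z in degrees, then the opening, from -1 (shut) to 1 (fully open). A call has exactly 5 rows; each row is the pose to reach, as a shift and turn from the pose commanded when the call began; what a row does not reach only later rows make up. A row lasts 1/12 s, in which the tool goes at most 41.7 mm and 7.16 degrees, less where a joint would pass 70% of its speed; a pose out of reach is approached as far as the arm can. A call with a gripper value outside its range is refused whole. The fingers move at their own pace and stop on an object; "force" is the grip in N (left out, the last holds). Time passes only in rows, so rows that repeat a pose let the fingers close, or fill a call up. It gives the time, the measured TCP pose, the force and the opening at its end, in the units of the state.
- arm.state(): the state, without advancing time (a new reading comes with each control period).
- optics.snapshot(name): name is "side" or "top" or "wrist"; returns the picture (420x560x3 uint8, red, green, blue); there is no depth.
- optics.get_calibration(name): a dict with "fovy" (degrees; the focal length in pixels is half the picture's height over the tangent of half this angle, whatever the lens; pixels are square), "cx", "cy" (the principal point, pixels), "k1" (the pictures are not rectified: a ray, as slopes to the right and down, at radius r is drawn at 1 + k1 r^2 times it, then the intrinsics apply), "R" (3x3) and "t" (3): a world point X has camera coordinates R X + t. Camera axes: x right, y down, z forward; pixel columns grow to the right and rows downward; lengths in m; the calibration is good to about 2 mm. A picture is of the moment at which its call begins: read the wrist's pose just before it. get_calibration takes no time and is no camera call; for the wrist camera it gives the pose at the moment of the call.
- arm.close_job(): hands the job in, once; it reports no verdict.
The state is a dict: "t": time; "joint_positions": joint angles; "qd": joint speeds; "joint_torque": joint torques, N m; "position": TCP position; "tool_rot": TCP orientation; "ft_force": force on the tool from outside, world axes, zero at the start; "wrist_torque": the same for the moment, N m; "finger_gap": opening from 0.0 (shut) to 1.0 (fully open).
Only numpy, scipy, OpenCV 4.12 (cv2) and the standard library are available. Lean on these libraries where they do the work, as an engineer would, in place of code of your own. Each camera call takes 0.05 s, during which the arm holds its last target.

## Working session

There is one attempt and no reset: what is moved stays moved. The work goes in short steps, Python scripts to look and compute and a tool call to move; the robot and the scene stay as the last step left them, time stands still between calls to the robot, and variables do not carry over. Pictures are saved under pics/ and viewed, and the job is handed in when it is done.

Besides the shell and the picture viewer there is one more tool, called after "Emit:" as name(argument=value, ...), one argument or row to a line, values as JSON. arm_command: Moves the arm, as the interface text tells. Its arguments: {"type":"object","properties":{"deltas":{"type":"array"},"force":{"type":"number"}},"required":["deltas"]}

```bash
mkdir -p pics; python3 - <<'E'
from workcell import arm, optics
import cv2
print(arm.state())
for n in("top","side"):
    im=optics.snapshot(n); cv2.imwrite(f"pics/{n}0.png",im[:,:,::-1]); print(n,optics.get_calibration(n))
E
```

```text
{'t': 0.0, 'joint_positions': array([-8.47986437e+01,  1.96355291e+01,  8.73783506e+01, -7.01709627e-04,
        7.30756269e+01, -8.36487363e+00]), 'qd': array([-0.10720819, -0.06765994, -0.0117448 ,  0.0428967 ,  0.08976044,
       -0.01661305]), 'joint_torque': array([-1.73202381e-03, -4.31250286e+01, -2.44215381e+01,  7.15850922e-02,
        5.58888889e-02, -1.26355239e-04]), 'position': array([ 0.12313085, -0.50992185,  0.22604637]), 'tool_rot': array([-1.79911348e+02, -1.23572310e-02,  1.35664251e+01]), 'ft_force': array([0.1545216, 0.4964703, 0.4325991]), 'wrist_torque': array([-0.02315853,  0.00185442,  0.0243633 ]), 'finger_gap': 1.0005001816375323}
top {'fovy': 42.847745751815246, 'cx': 291.47207301390074, 'cy': 202.1575542670691, 'k1': -0.21425978680923768, 'R': array([[-0.02445731, -0.99944637,  0.02255627],
       [-0.98036567,  0.01956205, -0.19621541],
       [ 0.19566553, -0.02691229, -0.98030135]]), 't': array([-0.00604925,  0.51643866,  0.92123415])}
side {'fovy': 50.61636464406028, 'cx': 282.52120942946675, 'cy': 204.34674337605318, 'k1': -0.12584231527084552, 'R': array([[ 0.96606694, -0.25825176, -0.00454959],
       [-0.1801114 , -0.66092564, -0.72851711],
       [ 0.18513388,  0.70461573, -0.6850125 ]]), 't': array([-0.49623062,  0.14650439,  0.72308062])}
```

View pics/top0.png

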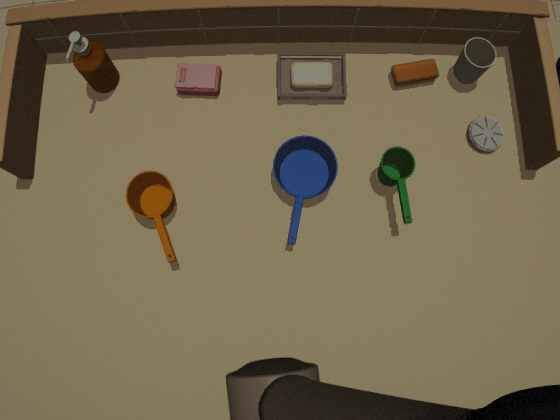

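View pics/side0.png

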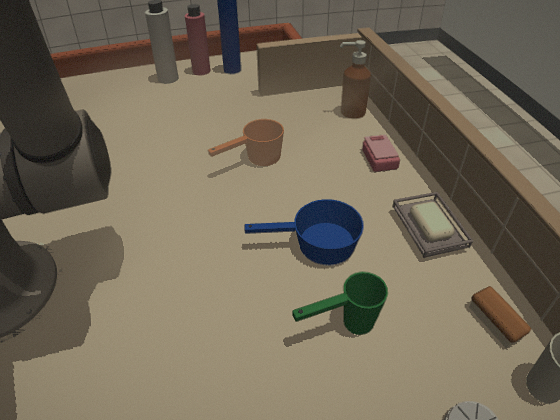

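```bash
cat > h.py <<'E'
import numpy as np, cv2
from scipy.optimize import least_squares
W,H=560,420
def K(c):
    f=H/2/np.tan(np.radians(c['fovy'])/2); return np.array([[f,0,c['cx']],[0,f,c['cy']],[0,0,1]])
def cast(c,px,z):
    px=np.asarray(px,float).reshape(-1,1,2)
    u=cv2.undistortPointsIter(px,K(c),np.array([c['k1'],0,0,0.]),None,None,(3,100,1e-10)).reshape(-1,2)
    d=np.c_[u,np.ones(len(u))]@c['R']; o=-c['R'].T@c['t']
    s=(z-o[2])/d[:,2]; return o+s[:,None]*d
def proj(c,X):
    return cv2.projectPoints(np.asarray(X,float).reshape(-1,1,3),cv2.Rodrigues(c['R'])[0],c['t'],K(c),np.array([c['k1'],0,0,0.]))[0].reshape(-1,2)
HUE={'blue':(105,125,120),'orange':(8,20,150),'green':(50,80,120)}
DIM={'blue':(.055,.060,.145),'orange':(.070,.044,.130),'green':(.085,.032,.110)}
def mask(im,col,roi=None):
    hsv=cv2.cvtColor(im,cv2.COLOR_RGB2HSV); lo,hi,s=HUE[col]
    m=cv2.inRange(hsv,(lo,s,35),(hi,255,255))
    m=cv2.morphologyEx(m,cv2.MORPH_CLOSE,np.ones((3,3)))
    if roi: 
        k=np.zeros_like(m);x0,y0,x1,y1=roi;k[y0:y1,x0:x1]=1;m=m*k
    n,l,st,_=cv2.connectedComponentsWithStats(m)
    return (l==1+np.argmax(st[1:,4])).astype(np.uint8)*255
def measure(im,c,col,dz=0,roi=None):
    z,r,L=DIM[col]; z+=dz
    m=mask(im,col,roi); ct=max(cv2.findContours(m,cv2.RETR_EXTERNAL,cv2.CHAIN_APPROX_NONE)[0],key=len).reshape(-1,2)
    P=cast(c,ct,z)[:,:2]
    tip0=None; ctr=np.median(P,0)
    # farthest-from-centre points = handle; iterate
    best=None
    for a in np.linspace(0,2*np.pi,12,endpoint=False):
        s=least_squares(lambda q:np.hypot(*(P-q[:2]).T)-q[2],[ctr[0]+.03*np.cos(a),ctr[1]+.03*np.sin(a),r],loss='cauchy',f_scale=.0008)
        if best is None or s.cost<best.cost: best=s
    q=best.x; d=np.hypot(*(P-q[:2]).T)
    yy,xx=np.nonzero(m); A=cast(c,np.c_[xx,yy],z)[:,:2]; da=np.hypot(*(A-q[:2]).T)
    Hn=A[(da>q[2]+.012)]
    v=Hn.mean(0)-q[:2]; yaw=np.degrees(np.arctan2(v[1],v[0]))
    vx,vy,x0,y0=cv2.fitLine(Hn.astype(np.float32),cv2.DIST_L2,0,1e-4,1e-4).ravel()
    if vx*v[0]+vy*v[1]<0: vx,vy=-vx,-vy
    off=(q[0]-x0)*-vy+(q[1]-y0)*vx
    print(col,'ctr mm',(q[:2]*1e3).round(1),'r',round(q[2]*1e3,1),'yaw',yaw.round(1),'lineyaw',np.degrees(np.arctan2(vy,vx)).round(1),'off',round(off*1e3,1),'tipdist',(d.max()*1e3).round(1),'inl',(abs(d-q[2])<.002).sum(),len(P))
    return q,yaw
E
python3 - <<'E'
from h import *
from workcell import optics
c=optics.get_calibration('top'); print('cam',-c['R'].T@c['t'])
cs=optics.get_calibration('side')
im=cv2.imread('pics/top0.png')[:,:,::-1].copy(); s=cv2.imread('pics/side0.png')[:,:,::-1].copy()
for k,roi in (('blue',None),('orange',(100,150,200,290)),('green',None)): measure(im,c,k,0,roi)
print('side')
for k,roi in (('blue',(230,190,380,280)),('orange',(190,110,300,170)),('green',None)): measure(s,cs,k,0,roi)
E
```

```text
cam [0.32589702 0.00864403 1.00455674]
blue ctr mm [582.6 -43.4] r 58.2 yaw 168.5 lineyaw 168.4 off -0.2 tipdist 144.3 inl 170 266
orange ctr mm [533.1 239.9] r 43.2 yaw -160.1 lineyaw -160.0 off 0.1 tipdist 130.3 inl 106 222
green ctr mm [ 577.1 -209.7] r 30.8 yaw -174.0 lineyaw -173.5 off 0.8 tipdist 108.7 inl 93 196
side
blue ctr mm [573.8 -58.4] r 72.7 yaw 162.6 lineyaw 168.9 off 12.0 tipdist 137.7 inl 76 289Traceback (most recent call last):
  File "<stdin>", line 8, in <module>
  File "h.py", line 25, in measure
    m=mask(im,col,roi); ct=max(cv2.findContours(m,cv2.RETR_EXTERNAL,cv2.CHAIN_APPROX_NONE)[0],key=len).reshape(-1,2)
  File "h.py", line 22, in mask
    return (l==1+np.argmax(st[1:,4])).astype(np.uint8)*255
                 ~~~~~~~~~^^^^^^^^^^
    return _wrapfunc(a, 'argmax', axis=axis, out=out, **kwds)
    return bound(*args, **kwds)
ValueError: attempt to get argmax of an empty sequence
```

Emit:
arm_command(
  deltas=[
    [4,2,0,1,0.1],
    [8,4,0,2,0.1],
    [12,6,0,3,0.1],
    [15,8,0,4,0.1],
    [18,11,0,6.4,0.1],
  ],
  force=20,
)

```text
t: 0.52
position: [0.302, -0.4026, 0.2263]
tool_rot: [180.0, -0.0, 20.0]
ft_force: [0.1, -0.9, 1.0]
finger_gap: 0.688
```

Emit:
arm_command(
  deltas=[
    [3,2.5,0,0,0.1],
    [6,5,0,0,0.1],
    [9,8,0,0,0.1],
    [11,11.4,0,0,0.1],
    [13,15,0,0,0.1],
  ],
)

```text
t: 0.93
position: [0.4311, -0.2516, 0.2262]
tool_rot: [-180.0, 0.0, 20.0]
ft_force: [0.9, -0.3, -0.4]
finger_gap: 0.547
```

Emit:
arm_command(
  deltas=[
    [0.3,4,0,0,0.1],
    [0.5,8,0,0,0.1],
    [0.8,12,0,0,0.1],
    [1,16,0,0,0.1],
    [1,20,0,0,0.1],
  ],
)

```text
t: 1.35
position: [0.4399, -0.0513, 0.2265]
tool_rot: [-180.0, 0.0, 20.0]
ft_force: [1.4, 0.0, -0.2]
finger_gap: 0.549
```

Emit:
arm_command(
  deltas=[
    [0,4,0,0,0.1],
    [0,8,0,0,0.1],
    [0,12,0,0,0.1],
    [0,16,0,0,0.1],
    [0,20,0,0,0.1],
  ],
)

```text
t: 1.77
position: [0.4395, 0.1487, 0.2266]
tool_rot: [180.0, 0.0, 20.0]
ft_force: [1.0, 0.0, -0.2]
finger_gap: 0.551
```

Emit:
arm_command(
  deltas=[
    [0,3,-2,0,0.1],
    [0.1,5.7,-4,0,0.1],
    [0.1,5.7,-7,0,0.1],
    [0.1,5.7,-8,0,0.1],
    [0.1,5.7,-8,0,0.1],
  ],
)

```text
t: 2.18
position: [0.439, 0.2038, 0.1437]
tool_rot: [-180.0, 0.4, 20.0]
ft_force: [-0.7, 0.0, 0.6]
finger_gap: 0.554
```

```bash
python3 - <<'E'
from h import *
from workcell import arm,optics
c=optics.get_calibration('wrist'); w=optics.snapshot('wrist'); cv2.imwrite('pics/w1.png',w[:,:,::-1])
c2=optics.get_calibration('top'); t=optics.snapshot('top'); cv2.imwrite('pics/t1.png',t[:,:,::-1])
print(arm.state()['position'],arm.state()['tool_rot'])
print(c['R'].round(3),-c['R'].T@c['t'])
try: measure(w,c,'orange')
except Exception as e: print(e)
E
```

```text
[0.44116536 0.20369159 0.14676077] [1.79994841e+02 4.32802495e-02 1.99683637e+01]
[[ 0.343 -0.939 -0.001]
 [-0.897 -0.327  0.298]
 [-0.281 -0.102 -0.954]] [0.51353669 0.23031809 0.30117967]
orange ctr mm [533.9 239.3] r 42.9 yaw -160.3 lineyaw -160.4 off -0.2 tipdist 128.3 inl 324 602
```

View pics/w1.png

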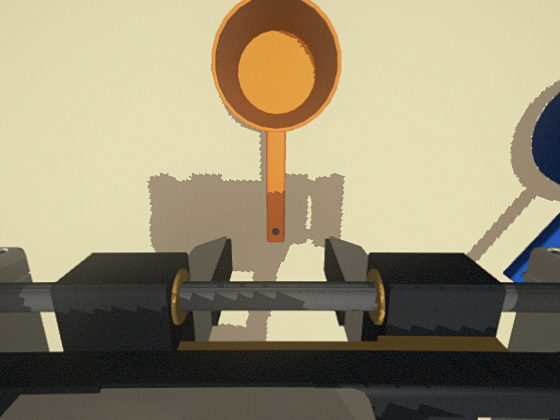

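Emit:
arm_command(
  deltas=[
    [0.3,0.3,-2,0,0.1],
    [0.3,0.3,-4,0,0.1],
    [0.3,0.3,-6,0,0.1],
    [0.3,0.3,-7,0,0.1],
    [0.3,0.3,-7,0,0.1],
  ],
)

```text
t: 2.7
position: [0.4439, 0.2061, 0.076]
tool_rot: [-180.0, 0.1, 19.9]
ft_force: [-0.9, -0.2, 0.1]
finger_gap: 0.548
```

Emit:
arm_command(
  deltas=[
    [0,0,-1,0,0.1],
    [0,0,-2,0,0.1],
    [0,0,-3,0,0.1],
    [0,0,-3.1,0,0.1],
    [0,0,-3.1,0,0.1],
  ],
)

```text
t: 3.12
position: [0.444, 0.2066, 0.0456]
tool_rot: [180.0, 0.0, 20.0]
ft_force: [0.0, -0.3, 0.2]
finger_gap: 0.547
```

Emit:
arm_command(
  deltas=[
    [0,0,0,0,0.1],
    [0,0,0,0,-0.4],
    [0,0,0,0,-0.8],
    [0,0,0,0,-1],
    [0,0,0,0,-1],
  ],
  force=20,
)

```text
t: 3.53
position: [0.4443, 0.2068, 0.046]
tool_rot: [180.0, -0.0, 20.0]
ft_force: [0.2, -0.0, -0.3]
finger_gap: 0.308
```

Emit:
arm_command(
  deltas=[
    [0,0,0,0,-1],
    [0,0,0,0,-1],
    [0,0,0,0,-1],
    [0,0,0,0,-1],
    [0,0,0,0,-1],
  ],
  force=20,
)

```text
t: 3.95
position: [0.4442, 0.2068, 0.0458]
tool_rot: [180.0, 0.0, 20.0]
ft_force: [-1.0, 0.4, 1.3]
finger_gap: 0.153
```

Emit:
arm_command(
  deltas=[
    [0,0,0,0,-1],
    [0,0,0.5,0,-1],
    [0,0,1.5,0,-1],
    [0,0,2.5,0,-1],
    [0,0,4,0,-1],
  ],
  force=45,
)

```text
t: 4.37
position: [0.4438, 0.2066, 0.0863]
tool_rot: [180.0, 0.1, 20.0]
ft_force: [0.4, 0.9, -1.0]
finger_gap: 0.146
```

Emit:
arm_command(
  deltas=[
    [0,0,1.5,0,-1],
    [0,0,3,0,-1],
    [0,0,4.5,0,-1],
    [0,0,5.5,0,-1],
    [0,0,6,0,-1],
  ],
)

```text
t: 4.78
position: [0.445, 0.207, 0.1482]
tool_rot: [180.0, -0.2, 20.0]
ft_force: [-0.2, 0.7, -1.2]
finger_gap: 0.145
```

```bash
python3 - <<'E'
from h import *
from workcell import arm,optics
c=optics.get_calibration('wrist'); w=optics.snapshot('wrist'); cv2.imwrite('pics/w2.png',w[:,:,::-1])
c2=optics.get_calibration('side'); t=optics.snapshot('side'); cv2.imwrite('pics/s2.png',t[:,:,::-1])
s=arm.state();print(s['position'],s['tool_rot'],s['ft_force'],s['wrist_torque'],s['finger_gap'])
q,y=measure(w,c,'orange',s['position'][2]-.0458)
d=q[:2]-s['position'][:2]; print(d,np.hypot(*d))
E
```

```text
[0.44472996 0.20688226 0.14716984] [ 1.79984483e+02 -1.51158782e-01  1.99638843e+01] [ 0.73543702 -0.05720626 -0.86169496] [-0.05097067  0.08057542 -0.02606099] 0.1472048833392164
orange ctr mm [534.9 239.2] r 43.2 yaw -160.0 lineyaw -159.8 off 0.2 tipdist 99.1 inl 413 871
[0.09013401 0.03234979] 0.0957634989355421
```

View pics/s2.png

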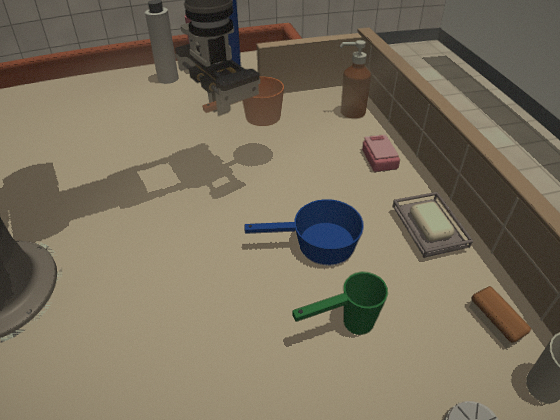

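View pics/w2.png

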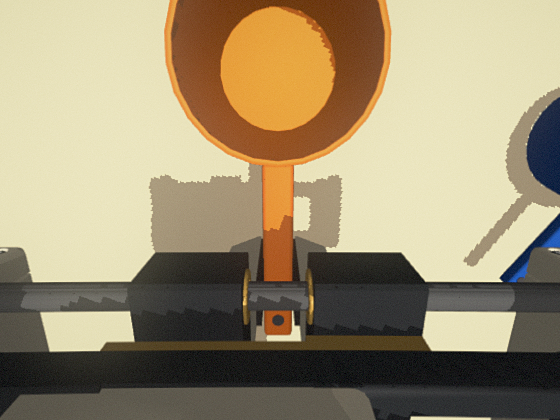

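Emit:
arm_command(
  deltas=[
    [0.7,-1.8,0,-6.5,-1],
    [1.4,-3.6,0,-13,-1],
    [2.1,-5.4,0,-19.5,-1],
    [2.8,-7.2,0,-26,-1],
    [3.5,-9,0,-32.5,-1],
  ],
)

```text
t: 5.3
position: [0.4789, 0.1159, 0.1451]
tool_rot: [180.0, 0.1, -12.8]
ft_force: [0.1, 0.4, -1.7]
finger_gap: 0.146
```

Emit:
arm_command(
  deltas=[
    [0.7,-1.8,0,-6.5,-1],
    [1.4,-3.6,0,-13,-1],
    [2.1,-5.4,0,-19.5,-1],
    [2.8,-7.2,0,-26,-1],
    [3.5,-9.2,0,-32.5,-1],
  ],
)

```text
t: 5.72
position: [0.5139, 0.0241, 0.1451]
tool_rot: [179.9, 0.1, -45.3]
ft_force: [-0.2, -0.5, -1.0]
finger_gap: 0.152
```

Emit:
arm_command(
  deltas=[
    [0,0,0,0,-1],
    [0,0,0,0,-1],
    [0,0,0,0,-1],
    [0,0,0,0,-1],
    [0,0,0,0,-1],
  ],
)

```text
t: 6.13
position: [0.5138, 0.0256, 0.1456]
tool_rot: [180.0, 0.0, -44.9]
ft_force: [-0.6, 0.8, -1.1]
finger_gap: 0.145
```

```bash
python3 - <<'E'
from h import *
from workcell import arm,optics
c=optics.get_calibration('wrist'); w=optics.snapshot('wrist'); cv2.imwrite('pics/w3.png',w[:,:,::-1])
s=arm.state();print(s['position'],s['tool_rot'])
q,y=measure(w,c,'orange',s['position'][2]-.0458)
ct=optics.get_calibration('top'); t=optics.snapshot('top'); cv2.imwrite('pics/t3.png',t[:,:,::-1])
measure(t,ct,'orange',s['position'][2]-.0458,(200,100,400,300))
# underside of orange: bright floor via wrist
cs=optics.get_calibration('side'); t=optics.snapshot('side'); cv2.imwrite('pics/s3.png',t[:,:,::-1])
a=np.linspace(0,2*np.pi,60)
for n,cc,f in(('wrist',c,'w3'),('side',cs,'s3'),('top',ct,'t3')):
    im=cv2.imread(f'pics/{f}.png')
    for z,r,ce,col in((.055,.06,(.5826,-.0434),(255,255,0)),(s['position'][2]-.0458+.07,.044,q[:2],(0,0,255)),(s['position'][2]-.0458,.036,q[:2],(0,255,0))):
        p=proj(cc,np.c_[ce[0]+r*np.cos(a),ce[1]+r*np.sin(a),a*0+z]); cv2.polylines(im,[p.round().astype(np.int32)],True,col,1)
    cv2.imwrite(f'pics/{f}o.png',im)
E
```

```text
[0.51388099 0.02550484 0.14571461] [ 1.79989561e+02  1.51514845e-02 -4.49319239e+01]
orange ctr mm [581.3 -43.1] r 42.7 yaw 135.1 lineyaw 135.4 off 0.3 tipdist 98.1 inl 413 861h.py:36: RuntimeWarning: Mean of empty slice.
  v=Hn.mean(0)-q[:2]; yaw=np.degrees(np.arctan2(v[1],v[0]))
  ret = um.true_divide(
Traceback (most recent call last):
  File "h.py", line 37, in measure
    vx,vy,x0,y0=cv2.fitLine(Hn.astype(np.float32),cv2.DIST_L2,0,1e-4,1e-4).ravel()
                ~~~~~~~~~~~^^^^^^^^^^^^^^^^^^^^^^^^^^^^^^^^^^^^^^^^^^^^^^^
cv2.error: OpenCV(4.12.0) /io/opencv/modules/imgproc/src/linefit.cpp:50: error: (-215:Assertion failed) count > 0 in function 'fitLine2D_wods'
```

View pics/t3.png

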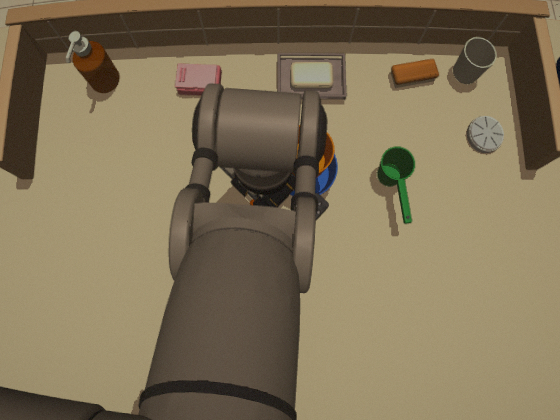

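View pics/w3.png

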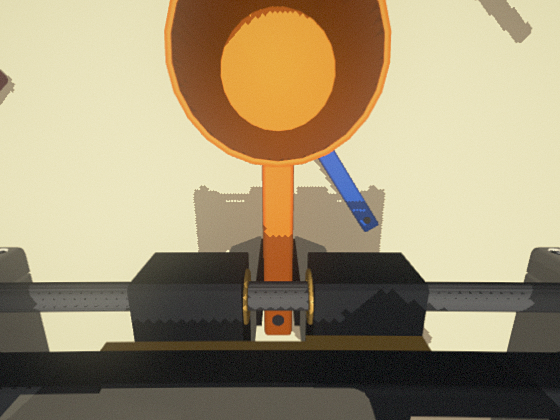

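Emit:
arm_command(
  deltas=[
    [0.1,0,-1.5,0,-1],
    [0.1,0,-3,0,-1],
    [0.1,0,-4.5,0,-1],
    [0.1,0,-5.5,0,-1],
    [0.1,0,-6,0,-1],
  ],
)

```text
t: 6.65
position: [0.5144, 0.0251, 0.0844]
tool_rot: [179.9, 0.1, -45.0]
ft_force: [-0.9, -0.1, -1.8]
finger_gap: 0.147
```

Emit:
arm_command(
  deltas=[
    [0,0,-0.8,0,-1],
    [0,0,-1.6,0,-1],
    [0,0,-2.2,0,-1],
    [0,0,-2.6,0,-1],
    [0,0,-2.8,0,-1],
  ],
)

```text
t: 7.07
position: [0.515, 0.0247, 0.0572]
tool_rot: [180.0, 0.0, -45.0]
ft_force: [-0.5, 0.1, -0.5]
finger_gap: 0.146
```

Emit:
arm_command(
  deltas=[
    [0,0,-0.1,0,-1],
    [0,0,-0.2,0,-1],
    [0,0,-0.3,0,-1],
    [0,0,-0.4,0,-1],
    [0,0,-0.4,0,-1],
  ],
)

```text
t: 7.48
position: [0.5152, 0.0247, 0.0538]
tool_rot: [180.0, -0.0, -45.0]
ft_force: [-0.7, -0.9, -1.5]
finger_gap: 0.147
```

Emit:
arm_command(
  deltas=[
    [0,0,-0.05,0,-1],
    [0,0,-0.1,0,-1],
    [0,0,-0.15,0,-1],
    [0,0,-0.2,0,-1],
    [0,0,-0.2,0,-1],
  ],
)

```text
t: 7.9
position: [0.5152, 0.0247, 0.0517]
tool_rot: [180.0, 0.0, -45.0]
ft_force: [0.3, 0.3, -0.8]
finger_gap: 0.144
```

Emit:
arm_command(
  deltas=[
    [0,0,-0.05,0,-1],
    [0,0,-0.1,0,-1],
    [0,0,-0.1,0,-1],
    [0,0,-0.1,0,-1],
    [0,0,-0.1,0,-1],
  ],
)

```text
t: 8.32
position: [0.5152, 0.0248, 0.0508]
tool_rot: [180.0, -0.0, -45.0]
ft_force: [-0.9, 0.8, 0.3]
finger_gap: 0.152
```

Emit:
arm_command(
  deltas=[
    [0,0,0,0,-0.6],
    [0,0,0,0,-0.5],
    [0,0,0,0,-0.4],
    [0,0,0,0,-0.3],
    [0,0,0,0,-0.2],
  ],
)

```text
t: 8.73
position: [0.5153, 0.0247, 0.0508]
tool_rot: [180.0, -0.0, -45.0]
ft_force: [-0.3, -0.8, -0.5]
finger_gap: 0.369
```

Emit:
arm_command(
  deltas=[
    [0,0,0,0,-0.2],
    [0,0,0.5,0,-0.2],
    [0,0,2,0,-0.2],
    [0,0,4,0,-0.2],
    [0,0,7,0,-0.2],
  ],
)

```text
t: 9.15
position: [0.5137, 0.0248, 0.1201]
tool_rot: [179.8, 0.2, -45.0]
ft_force: [0.1, 0.2, -0.2]
finger_gap: 0.4
```

Emit:
arm_command(
  deltas=[
    [0,0,3,0,-0.2],
    [0,0,6,0,-0.1],
    [0,0,8,0,0],
    [0,0,10,0,0.1],
    [0,0,10,0,0.1],
  ],
)

```text
t: 9.57
position: [0.5171, 0.0246, 0.2254]
tool_rot: [-179.7, -0.4, -45.0]
ft_force: [0.5, 0.7, 0.3]
finger_gap: 0.547
```

```bash
python3 - <<'E'
from h import *
from workcell import arm,optics
c=optics.get_calibration('wrist'); w=optics.snapshot('wrist'); cv2.imwrite('pics/w4.png',w[:,:,::-1])
s=arm.state();print(s['position'],s['tool_rot'])
cs=optics.get_calibration('side'); t=optics.snapshot('side'); cv2.imwrite('pics/s4.png',t[:,:,::-1])
try: measure(w,c,'orange',.005)
except Exception as e: print(e)
E
```

```text
[0.51620931 0.02462762 0.22309942] [-179.82415056   -0.2192558   -45.03426348]
orange ctr mm [582.8 -44.4] r 43.0 yaw 135.1 lineyaw 135.3 off 0.3 tipdist 128.2 inl 269 445
```

View pics/w4.png

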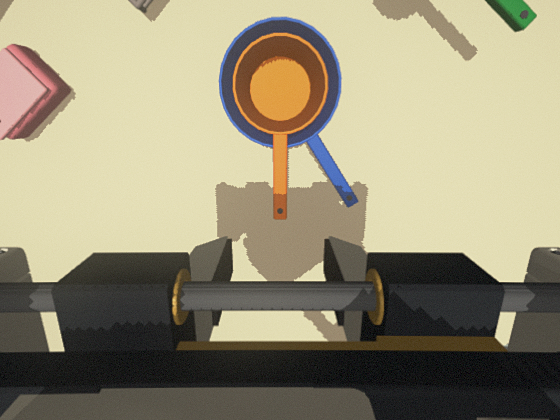

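View pics/s4.png

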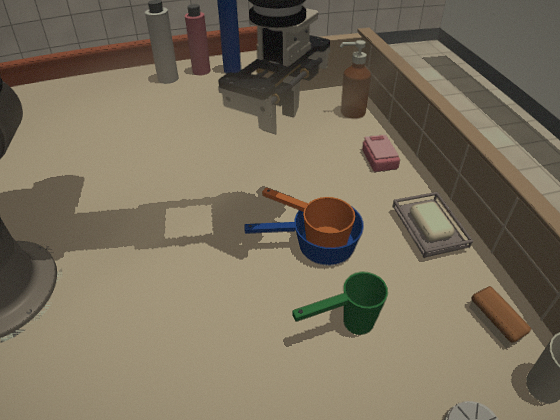

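Emit:
arm_command(
  deltas=[
    [-0.3,-3,0,7,0.1],
    [-0.6,-6,0,14,0.1],
    [-0.9,-9,0,21,0.1],
    [-1.2,-12,0,28,0.1],
    [-1.5,-15,0,35,0.1],
  ],
)

```text
t: 10.08
position: [0.4991, -0.1262, 0.2193]
tool_rot: [-180.0, 0.2, -9.7]
ft_force: [0.8, 0.4, -0.2]
finger_gap: 0.55
```

Emit:
arm_command(
  deltas=[
    [-0.1,-3,-1,6,0.1],
    [-0.2,-6,-3,12,0.1],
    [-0.3,-9.3,-5,16,0.1],
    [-0.3,-9.3,-6,16,0.1],
    [-0.3,-9.3,-6,16,0.1],
  ],
)

```text
t: 10.5
position: [0.4948, -0.2184, 0.1567]
tool_rot: [-179.7, 0.4, 5.7]
ft_force: [0.3, 0.3, -0.8]
finger_gap: 0.548
```

```bash
python3 - <<'E'
from h import *
from workcell import arm,optics
c=optics.get_calibration('wrist'); w=optics.snapshot('wrist'); cv2.imwrite('pics/w5.png',w[:,:,::-1])
s=arm.state();print(s['position'],s['tool_rot'])
q,y=measure(w,c,'green')
y=np.radians(y); print('target',q[:2]+.08*np.array([np.cos(y),np.sin(y)]))
E
```

```text
[ 0.49574876 -0.21763305  0.15848121] [-179.79556772    0.24015559    5.82301067]h.py:36: RuntimeWarning: Mean of empty slice.
  v=Hn.mean(0)-q[:2]; yaw=np.degrees(np.arctan2(v[1],v[0]))
  ret = um.true_divide(
Traceback (most recent call last):
  File "h.py", line 37, in measure
    vx,vy,x0,y0=cv2.fitLine(Hn.astype(np.float32),cv2.DIST_L2,0,1e-4,1e-4).ravel()
                ~~~~~~~~~~~^^^^^^^^^^^^^^^^^^^^^^^^^^^^^^^^^^^^^^^^^^^^^^^
cv2.error: OpenCV(4.12.0) /io/opencv/modules/imgproc/src/linefit.cpp:50: error: (-215:Assertion failed) count > 0 in function 'fitLine2D_wods'
```

View pics/w5.png

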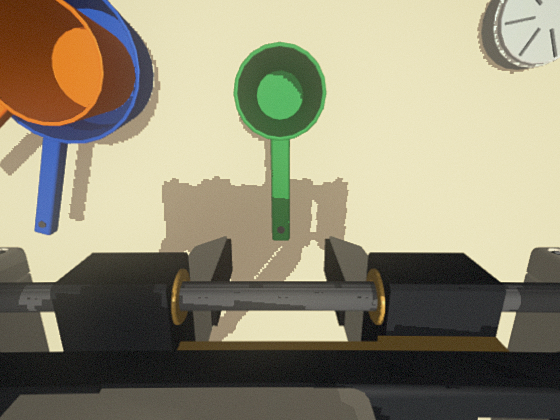

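```bash
sed -i "s/'green':(50,80,120)/'green':(50,85,70)/" h.py; python3 - <<'E'
from h import *
from workcell import arm,optics
c=optics.get_calibration('wrist'); w=optics.snapshot('wrist')
s=arm.state();print(s['position'],s['tool_rot'])
q,y=measure(w,c,'green')
y=np.radians(y); print('target',q[:2]+.08*np.array([np.cos(y),np.sin(y)]))
E
```

```text
[ 0.49664927 -0.21735601  0.15986847] [-1.79892156e+02  1.11983623e-01  5.90465177e+00]
green ctr mm [ 578.7 -211.5] r 31.1 yaw -173.8 lineyaw -173.5 off 0.3 tipdist 108.7 inl 250 458
target [ 0.49921578 -0.22021715]
```

Emit:
arm_command(
  deltas=[
    [0.2,-0.2,-2,0.3,0.1],
    [0.2,-0.2,-4,0.3,0.1],
    [0.2,-0.2,-6,0.3,0.1],
    [0.2,-0.2,-7,0.3,0.1],
    [0.2,-0.2,-7,0.3,0.1],
  ],
)

```text
t: 11.02
position: [0.4985, -0.2185, 0.0894]
tool_rot: [-179.9, 0.1, 6.3]
ft_force: [-0.4, -0.3, 0.2]
finger_gap: 0.554
```

Emit:
arm_command(
  deltas=[
    [0,0,-1,0,0.1],
    [0,0,-2,0,0.1],
    [0,0,-3,0,0.1],
    [0,0,-3.1,0,0.1],
    [0,0,-3.1,0,0.1],
  ],
)

```text
t: 11.43
position: [0.4988, -0.2201, 0.0591]
tool_rot: [-180.0, 0.1, 6.3]
ft_force: [0.1, -0.9, -0.0]
finger_gap: 0.552
```

Emit:
arm_command(
  deltas=[
    [0,0,0,0,0.1],
    [0,0,0,0,-0.4],
    [0,0,0,0,-0.8],
    [0,0,0,0,-1],
    [0,0,0,0,-1],
  ],
  force=20,
)

```text
t: 11.85
position: [0.4993, -0.2204, 0.06]
tool_rot: [180.0, -0.0, 6.3]
ft_force: [0.2, -0.6, 0.1]
finger_gap: 0.311
```

Emit:
arm_command(
  deltas=[
    [0,0,0,0,-1],
    [0,0,0,0,-1],
    [0,0,0,0,-1],
    [0,0,0,0,-1],
    [0,0,0,0,-1],
  ],
  force=20,
)

```text
t: 12.27
position: [0.4992, -0.2203, 0.0598]
tool_rot: [180.0, -0.0, 6.3]
ft_force: [-1.1, -1.2, 1.0]
finger_gap: 0.153
```

Emit:
arm_command(
  deltas=[
    [0,0,0,0,-1],
    [0,0,0.5,0,-1],
    [0,0,1.5,0,-1],
    [0,0,3,0,-1],
    [0,0,4.5,0,-1],
  ],
  force=45,
)

```text
t: 12.68
position: [0.499, -0.2202, 0.1057]
tool_rot: [-180.0, 0.0, 6.3]
ft_force: [0.6, 0.3, -0.0]
finger_gap: 0.149
```

Emit:
arm_command(
  deltas=[
    [0,0,2,0,-1],
    [0,0,4,0,-1],
    [0,0,6,0,-1],
    [0,0,7,0,-1],
    [0,0,7.5,0,-1],
  ],
)

```text
t: 13.1
position: [0.4998, -0.2207, 0.182]
tool_rot: [179.9, -0.2, 6.3]
ft_force: [0.1, -1.0, -0.8]
finger_gap: 0.146
```

Emit:
arm_command(
  deltas=[
    [0,0,0,0,-1],
    [0,0,0,0,-1],
    [0,0,0,0,-1],
    [0,0,0,0,-1],
    [0,0,0,0,-1],
  ],
)

```text
t: 13.52
position: [0.4989, -0.2201, 0.1788]
tool_rot: [-179.9, 0.1, 6.3]
ft_force: [-0.6, -0.5, -0.7]
finger_gap: 0.15
```

```bash
python3 - <<'E'
from h import *
from workcell import arm,optics
ct=optics.get_calibration('top'); t=optics.snapshot('top'); cv2.imwrite('pics/t6.png',t[:,:,::-1])
c=optics.get_calibration('wrist'); w=optics.snapshot('wrist'); cv2.imwrite('pics/w6.png',w[:,:,::-1])
s=arm.state();print(s['position'],s['tool_rot'])
q,y=measure(w,c,'green',s['position'][2]-.0598)
d=q[:2]-s['position'][:2];print(d,np.hypot(*d),np.degrees(np.arctan2(d[1],d[0])))
for k,dz in(('orange',.005),('blue',0)):
  try: measure(t,ct,k,dz,(230,90,400,290))
  except Exception as e: print(e)
E
```

```text
[ 0.49900247 -0.22016178  0.17917286] [-1.79966622e+02  4.84524340e-02  6.26502920e+00]
green ctr mm [ 578.6 -211.8] r 31.1 yaw -173.5 lineyaw -173.7 off -0.2 tipdist 82.1 inl 440 673
[0.0796414  0.00836427] 0.08007942469989196 5.995458976994833
orange ctr mm [581.4 -43.2] r 43.2 yaw 135.0 lineyaw 135.0 off -0.1 tipdist 129.6 inl 108 203
blue ctr mm [582.6 -43.5] r 57.7 yaw 168.5 lineyaw 168.3 off -0.3 tipdist 144.3 inl 270 457
```

View pics/w6.png

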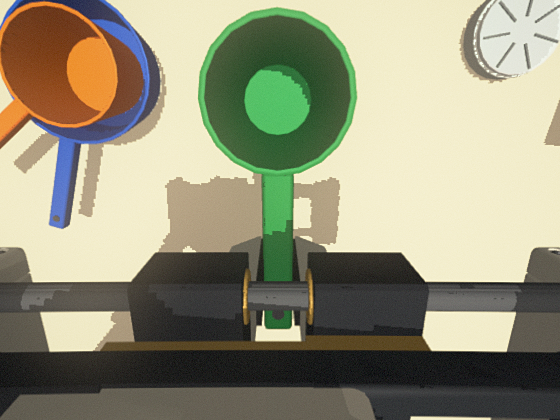

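View pics/t6.png

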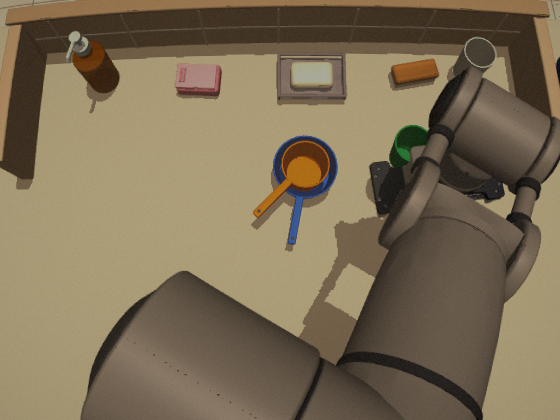

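Emit:
arm_command(
  deltas=[
    [0.2,2,0,3,-1],
    [0.4,4.5,0,6.5,-1],
    [0.6,7,0,10,-1],
    [0.8,9,0,13,-1],
    [0.9,11,0,16,-1],
  ],
)

```text
t: 14.03
position: [0.5082, -0.1091, 0.1796]
tool_rot: [-180.0, 0.0, 22.4]
ft_force: [0.0, -0.0, -0.8]
finger_gap: 0.15
```

Emit:
arm_command(
  deltas=[
    [0,1.5,0,1.5,-1],
    [0.1,2.8,0,2.7,-1],
    [0.1,3.3,0,2.7,-1],
    [0.1,3.3,0,2.7,-1],
    [0.1,3.3,0,2.7,-1],
  ],
)

```text
t: 14.45
position: [0.5093, -0.0776, 0.1797]
tool_rot: [180.0, 0.0, 24.9]
ft_force: [-0.8, -0.2, -1.0]
finger_gap: 0.149
```

Emit:
arm_command(
  deltas=[
    [0,0,0,0,-1],
    [0,0,0,0,-1],
    [0,0,0,0,-1],
    [0,0,0,0,-1],
    [0,0,0,0,-1],
  ],
)

```text
t: 14.87
position: [0.5092, -0.0776, 0.1797]
tool_rot: [180.0, 0.0, 24.9]
ft_force: [-0.2, 0.3, -0.6]
finger_gap: 0.146
```

```bash
python3 - <<'E'
from h import *
from workcell import arm,optics
c=optics.get_calibration('wrist'); w=optics.snapshot('wrist'); cv2.imwrite('pics/w7.png',w[:,:,::-1])
s=arm.state();print(s['position'],s['tool_rot'])
q,y=measure(w,c,'green',s['position'][2]-.0598)
E
```

```text
[ 0.50916468 -0.07754102  0.17972865] [1.79994144e+02 1.32632611e-03 2.49373830e+01]
green ctr mm [581.7 -44. ] r 31.1 yaw -154.9 lineyaw -155.0 off -0.1 tipdist 82.4 inl 439 670
```

View pics/w7.png

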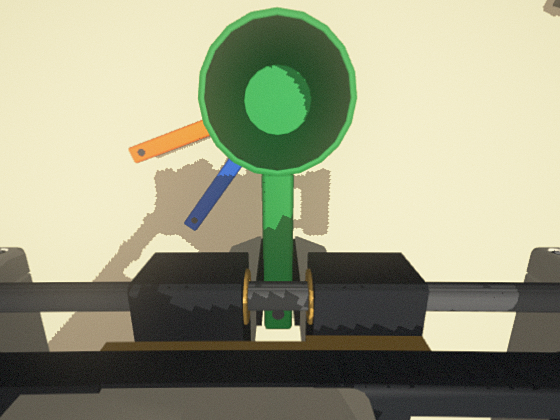

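Emit:
arm_command(
  deltas=[
    [0,0,-1.5,0,-1],
    [0,0,-3,0,-1],
    [0,0,-4.5,0,-1],
    [0,0,-6,0,-1],
    [0,0,-6.5,0,-1],
  ],
)

```text
t: 15.33
position: [0.508, -0.077, 0.1128]
tool_rot: [-179.9, 0.1, 25.0]
ft_force: [-0.7, 0.7, -0.3]
finger_gap: 0.148
```

Emit:
arm_command(
  deltas=[
    [0,0,-1,0,-1],
    [0,0,-2,0,-1],
    [0,0,-3,0,-1],
    [0,0,-3.6,0,-1],
    [0,0,-3.9,0,-1],
  ],
)

```text
t: 15.75
position: [0.5088, -0.0771, 0.0747]
tool_rot: [-180.0, 0.1, 25.0]
ft_force: [0.1, -1.0, -0.6]
finger_gap: 0.145
```

Emit:
arm_command(
  deltas=[
    [0,0,-0.1,0,-1],
    [0,0,-0.2,0,-1],
    [0,0,-0.3,0,-1],
    [0,0,-0.3,0,-1],
    [0,0,-0.3,0,-1],
  ],
)

```text
t: 16.17
position: [0.5094, -0.0773, 0.073]
tool_rot: [180.0, -0.0, 25.0]
ft_force: [-0.8, -0.7, -0.2]
finger_gap: 0.146
```

Emit:
arm_command(
  deltas=[
    [0,0,-0.05,0,-1],
    [0,0,-0.1,0,-1],
    [0,0,-0.15,0,-1],
    [0,0,-0.2,0,-1],
    [0,0,-0.2,0,-1],
  ],
)

```text
t: 16.58
position: [0.5091, -0.0772, 0.0706]
tool_rot: [-180.0, 0.0, 25.0]
ft_force: [0.4, -0.3, -0.6]
finger_gap: 0.148
```

Emit:
arm_command(
  deltas=[
    [0,0,-0.05,0,-1],
    [0,0,-0.1,0,-1],
    [0,0,-0.1,0,-1],
    [0,0,-0.1,0,-1],
    [0,0,-0.1,0,-1],
  ],
)

```text
t: 17.0
position: [0.5092, -0.0773, 0.0698]
tool_rot: [180.0, -0.0, 25.0]
ft_force: [-1.3, -0.6, 0.8]
finger_gap: 0.143
```

Emit:
arm_command(
  deltas=[
    [0,0,0,0,-0.6],
    [0,0,0,0,-0.5],
    [0,0,0,0,-0.4],
    [0,0,0,0,-0.3],
    [0,0,0,0,-0.2],
  ],
)

```text
t: 17.42
position: [0.5092, -0.0773, 0.0697]
tool_rot: [180.0, 0.0, 25.0]
ft_force: [-0.9, -0.4, 0.6]
finger_gap: 0.371
```

Emit:
arm_command(
  deltas=[
    [0,0,0,0,-0.2],
    [0,0,0.5,0,-0.2],
    [0,0,2,0,-0.2],
    [0,0,4,0,-0.2],
    [0,0,7,0,-0.2],
  ],
)

```text
t: 17.83
position: [0.5078, -0.0769, 0.139]
tool_rot: [-179.8, 0.2, 25.0]
ft_force: [0.0, -0.9, -0.7]
finger_gap: 0.398
```

Emit:
arm_command(
  deltas=[
    [0,0,3,0,-0.2],
    [0,0,6,0,-0.2],
    [0,0,8,0,-0.2],
    [0,0,9,0,-0.2],
    [0,0,9,0,-0.2],
  ],
)

```text
t: 18.25
position: [0.5102, -0.0775, 0.2321]
tool_rot: [179.8, -0.2, 25.0]
ft_force: [0.3, 0.0, -0.0]
finger_gap: 0.401
```

Emit:
arm_command(
  deltas=[
    [0,-4,0,0,-0.2],
    [0,-8,0,0,-0.2],
    [0,-12,0,0,-0.2],
    [0,-16,0,0,-0.2],
    [0,-20,0,0,-0.2],
  ],
)

```text
t: 18.67
position: [0.5082, -0.2786, 0.2277]
tool_rot: [-179.8, 0.1, 25.0]
ft_force: [0.4, -0.1, -0.5]
finger_gap: 0.398
```

Emit:
arm_command(
  deltas=[
    [-2,-3,0,0,-0.2],
    [-4,-6,0,0,-0.2],
    [-6,-8,0,0,-0.2],
    [-6,-8,0,0,-0.2],
    [-6,-8,0,0,-0.2],
  ],
)

```text
t: 19.08
position: [0.4478, -0.3578, 0.2278]
tool_rot: [-179.8, 0.1, 24.8]
ft_force: [0.1, 0.4, 0.6]
finger_gap: 0.402
```

```bash
python3 - <<'E'
from h import *
from workcell import arm,optics
c=optics.get_calibration('top'); w=optics.snapshot('top'); cv2.imwrite('pics/t8.png',w[:,:,::-1])
cs=optics.get_calibration('side'); t=optics.snapshot('side'); cv2.imwrite('pics/s8.png',t[:,:,::-1])
s=arm.state();print(s['position'],s['qd'].round(1))
for k,dz in(('green',.01),('orange',.005),('blue',0)):
  try: measure(w,c,k,dz,(200,90,400,290))
  except Exception as e: print(e)
E
```

```text
[ 0.44923074 -0.35642972  0.22854202] [ 1.3 -0.4 -0.4 -0.1  0.1  0. ]
green ctr mm [577.  -42.9] r 33.3 yaw -154.3 lineyaw -154.9 off -0.8 tipdist 105.4 inl 64 189
orange ctr mm [582.1 -43.2] r 42.6 yaw 135.3 lineyaw 134.9 off -0.7 tipdist 130.1 inl 102 310
OpenCV(4.12.0) /io/opencv/modules/imgproc/src/linefit.cpp:50: error: (-215:Assertion failed) count > 0 in function 'fitLine2D_wods'
h.py:36: RuntimeWarning: Mean of empty slice.
  v=Hn.mean(0)-q[:2]; yaw=np.degrees(np.arctan2(v[1],v[0]))
  ret = um.true_divide(
```

View pics/t8.png

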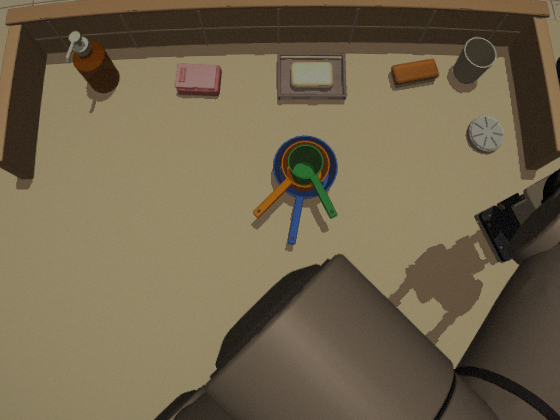

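View pics/s8.png

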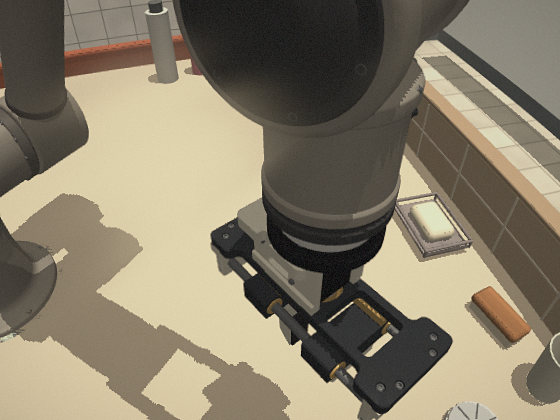

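Emit:
arm_command(
  deltas=[
    [-4,-1,0,0,-0.2],
    [-8,-2,0,0,-0.2],
    [-12,-3,0,0,-0.2],
    [-16,-4,0,0,-0.2],
    [-20,-5,0,0,-0.2],
  ],
)

```text
t: 19.6
position: [0.2487, -0.4062, 0.2294]
tool_rot: [-180.0, -0.0, 25.1]
ft_force: [-0.1, -1.4, 0.5]
finger_gap: 0.4
```

Emit:
arm_command(
  deltas=[
    [-3,-2,0,0,-0.2],
    [-6,-4,0,0,-0.2],
    [-10,-7,0,0,-0.2],
    [-12,-9,0,0,-0.2],
    [-12,-9,0,0,-0.2],
  ],
)

```text
t: 20.02
position: [0.126, -0.5004, 0.2292]
tool_rot: [179.9, 0.1, 24.8]
ft_force: [0.8, 0.2, -0.4]
finger_gap: 0.401
```

```bash
python3 - <<'E'
from h import *
import h
from workcell import arm,optics
c=optics.get_calibration('top'); w=optics.snapshot('top')
cs=optics.get_calibration('side'); t=optics.snapshot('side')
s=arm.state();print(s['t'],s['position'])
h.HUE['green']=(40,90,60)
measure(w,c,'blue',0,(200,90,330,290)) if 0 else None
a=np.linspace(0,2*np.pi,80); o=[]
for im,cc in((w,c),(t,cs)):
    raw=im[:,:,::-1].copy()
    b=raw.copy()
    for z,r,ce,col in((.055,.06,(.5826,-.0434),(255,255,0)),(.075,.044,(.582,-.0438),(0,255,255)),(.095,.032,(.582,-.044),(255,0,255))):
        p=proj(cc,np.c_[ce[0]+r*np.cos(a),ce[1]+r*np.sin(a),a*0+z]); cv2.polylines(b,[p.round().astype(np.int32)],True,col,1)
    for z,L,th,r,col in((.055,.145,168.5,.06,(255,255,0)),(.075,.13,135,.044,(0,255,255)),(.095,.11,-155,.032,(255,0,255))):
        th=np.radians(th); p=proj(cc,[[.582+d*np.cos(th),-.0437+d*np.sin(th),z] for d in(r,L)]).round().astype(int); cv2.line(b,tuple(map(int,p[0])),tuple(map(int,p[1])),col,1)
    x0=230; y0=120 if im is w else 160
    o.append(np.hstack([cv2.resize(k[y0:y0+140,x0:x0+180],(400,300),interpolation=cv2.INTER_CUBIC) for k in(raw,b)]))
cv2.imwrite('pics/f9.png',np.vstack(o))
E
```

```text
20.1167 [ 0.12948787 -0.49715547  0.22905587]
```

View pics/f9.png

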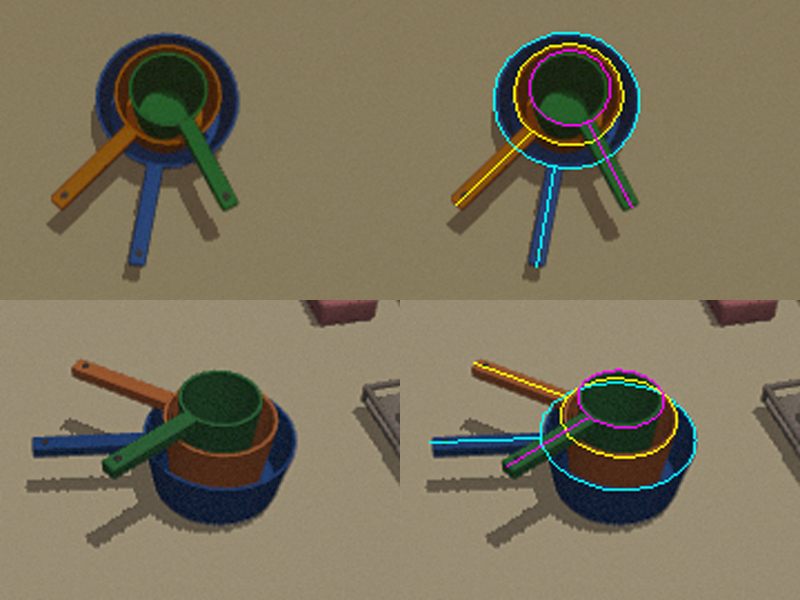

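The zoomed top view (upper row) and side view (lower row) match the expected nested rims and handle lines within a pixel or two. The handles are clear of one another: orange tip at crop pixel (60,200), blue at (137,262) and green at (230,203). The arm is clear.

```bash
python3 - <<'E'
from workcell import arm
print(arm.close_job())
E
```

```text
the job is handed in; nothing more can be done
None
```

The three scoops are nested as asked, and I handed the job in at about 20 s. I placed orange in blue first, then green in orange, each by its handle. The blue scoop stayed put.

**What the last checks showed**
- **Seating:** in the final top and side views, the rim circles drawn for upright, seated scoops (tops at 55, 75 and 95 mm) match the picture. Cup centres agree to about 2 mm, around (0.582, −0.044) m.
- **Handles:** they fan towards the front at 135° (orange), 168.5° (blue) and −155° (green). They are 33° or more apart, so none lies over another.
- **Blue scoop:** a measurement after the orange was placed gave the same position as at the start (0.1 mm). After the green I checked it only by overlay, and it still lines up.
- **Forces and clearance:** the wrist forces I read stayed within about 2 N, and the arm is well clear of everything.

**Checks that failed or disagreed**
- The automatic rim fit of the nested green cup in the top view was about 5 mm off, with radius 33.3 mm instead of 32, because its dark inside upset the colour mask.
- The blue fit failed in that same picture. For both I relied on the overlays in the two views instead.
- The wrist and top cameras disagreed by about 2 mm on where the green scoop stood before I picked it up. I went with the wrist camera, and the grasp was good.

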